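# Hold the contact probe square on the blue-ringed slide

## Task

Lift the orange contact probe out of its stand and hold its sprung brass tip on the glass inside the blue ring, with the probe square to the tilted slide and pressed lightly so that the sprung tip is about half-way in, never all the way. Finish while still holding it there, steady, for the reading; leave the tilt of the blue stage as it is, keep the probe off the yellow- and red-ringed slides' stages, and do not shift the jars and bottles.

Things in the scene. Friction and masses are not known exactly. Their poses are not given: they have to be found in the camera images.
- probe: contact probe standing nose-down in its stand: orange square handle 24 x 24 x 80 mm (dark rubber grip, four flat faces), steel round nose tapering from 18 to 12 mm across over 35 mm below it, then a thin brass sprung tip. 105 to 170 g. Origin: on the axis at the handle's lower end (the shoulder that rests on the stand); z points along the axis up to the handle's top at +80 mm, x and y square to the handle's faces; the nose ends at -35 mm, the sprung tip at -53 mm when free
- plunger (a joint): how far the probe's sprung brass tip (6 mm thick, round end) is pushed into the nose: 0 free, 0.016 m bottomed. A spring with 0.6 N preload and 300 N/m: 0.008 m (half-way, where the nose end covers half of the 3 mm red band on the tip) takes 3 N, bottoming 5.4 N
- probe_tip (a point): the very end of the sprung tip; its axes are the probe's
- probe_stand: fixed stand for the probe: dark foot 90 x 90 x 8 mm, two side plates and an aluminium top plate 78 x 78 mm whose upper face is 75 mm above the table, with a through hole about 21 mm across. Origin: centre of the underside. Lift the probe straight up at least 60 mm to clear it
- blue_base: fixed stage with the blue-ringed slide: grey base 110 (x) x 116 (y) x 12 mm with two pairs of uprights, the rear pair 74 mm high, carrying a tilting white plate 90 x 94 x 8 mm, hinged along its low edge on the base's -x side, 34 mm up, and risen towards base +x by 0.2 to 0.5 rad; a 76 x 26 mm pale coated glass slide lies across the plate's middle. Origin: centre of the underside, z up. The plate is held at its tilt by hinge friction (yields at about 2 N m)
- yellow_base: fixed stage with the yellow-ringed slide: grey base 110 (x) x 116 (y) x 12 mm with two pairs of uprights, the rear pair 74 mm high, carrying a tilting white plate 90 x 94 x 8 mm, hinged along its low edge on the base's -x side, 34 mm up, and risen towards base +x by 0.2 to 0.5 rad; a 76 x 26 mm pale coated glass slide lies across the plate's middle. Origin: centre of the underside, z up. The plate is held at its tilt by hinge friction (yields at about 2 N m)
- red_base: fixed stage with the red-ringed slide: grey base 110 (x) x 116 (y) x 12 mm with two pairs of uprights, the rear pair 74 mm high, carrying a tilting white plate 90 x 94 x 8 mm, hinged along its low edge on the base's -x side, 34 mm up, and risen towards base +x by 0.2 to 0.5 rad; a 76 x 26 mm pale coated glass slide lies across the plate's middle. Origin: centre of the underside, z up. The plate is held at its tilt by hinge friction (yields at about 2 N m)
- blue_spot (a point): centre of the blue ring on its glass slide, on the glass surface; the ring is 18 mm inside, 25 mm outside. z points out of the glass (square to it), tilted towards base -x; x points up the slope, y along the slide
- jar_teal: teal square glass staining jar with a lid, 64 x 64 mm, 74 high. Loose; origin at the centre of its underside
- jar_violet: violet square glass staining jar with a lid, 64 x 64 mm, 74 high. Loose; origin at the centre of its underside
- amber_bottle: amber bottle, 64 across, 165 high. Loose; origin at the centre of its underside
- clear_bottle: clear glass bottle with white cap, 68 across, 130 high. Loose; origin at the centre of its underside
- wash_bottle: white wash bottle with red cap and bent spout, 74 across, 195 high. Loose; origin at the centre of its underside
Things that resemble listed ones, but are neither listed nor needed, are in the scene too. There is more than one size of the probe; the job needs the largest.

How it is judged:
On the way:
1. the probe is lifted clear of its stand (z of probe_tip in the frame of probe_stand above 0.078 m and contact force between the fingers and probe above 1 N), for 0.1 s.
At the end, for the whole second after the job is handed in: For the last second the gripper holds the probe still (under 15 mm/s), tip on the glass within 6.5 mm of the blue ring's centre in x and y of the slide, axis within 0.15 rad of square to the glass, sprung tip pushed in 4 to 12 mm, with 0.8 to 6 N on the stage (x of probe_tip in the frame of blue_spot between -0.0065 and 0.0065 m and y of probe_tip in the frame of blue_spot between -0.0065 and 0.0065 m and z of probe_tip in the frame of blue_spot between -0.003 and 0.003 m and angle between the z axis of probe and the z axis of blue_spot, either way round below 0.15 rad and value of joint plunger between 0.004 and 0.012 m and contact force between probe and blue_base between 0.8 and 6 N and contact force between the fingers and probe above 1 N and linear speed of probe below 0.015 m/s); the arm keeps its last pose, push and grip.
It fails at once if the sprung tip is pushed all the way in (over 14.8 mm) (value of joint plunger above 0.0148 m).
It fails at once if the blue slide's spot is shifted by more than 5 mm (the stage's tilt is changed) (distance of blue_spot from where it was at the start of the episode above 0.005 m).
It fails at once if the probe presses on the yellow or red stage (over 0.5 N) (contact force between probe and yellow_base above 0.5 N or contact force between probe and red_base above 0.5 N).
It fails at once if a jar or bottle is moved by more than 20 mm (distance of any of jar_teal, jar_violet, amber_bottle, clear_bottle, wash_bottle from where it was at the start of the episode above 0.02 m).
It also fails if it takes over 45 s, if anything falls off the work surface, if the arm or the gripper's body presses on something with over 40 N, if the wrist force passes 120 N, or if a joint passes its speed limit or range.

## Robot

A 6-joint arm with a two-finger parallel gripper is mounted at the origin on the work surface. World frame = base frame: x ahead of the robot, y to its left, z up, the work surface at z = 0. Lengths are in m, angles in rad, forces in N, time in s.
With the tool pointing down it reaches from about 0.375 to 0.9 m from the base axis. Payload 3.1 kg.
Tool frame: the origin (TCP) lies at the very end of the fingers, on their centre line; the grasp point (between the pads) lies 19 mm behind it; z points along the fingers, y is the direction in which the jaws open and shut (so a half turn about z gives the same grasp; the last joint's range is limited). The gripper opens to 87 mm and grips with 3 to 60 N. Pads are 19 mm wide; open, the fingers measure 117 mm over their backs; the gripper's body (75 mm by 190 mm) begins 51 mm behind the grasp point.
Start: joints at [1.073, 0.527, 1.433, -0, 1.181, -0.178], TCP at [0.196, 0.593, 0.223] pointing down, gripper open.
Joint ranges: [-3.08, 3.08], [-0.75, 2.2], [0.22, 2.44], [-1.43, 4.57], [0, 2.65], [-2.85, 2.85]. Speed limits (rad/s): [2.79, 2.79, 3.14, 3.14, 3.14, 3.14].

## Interface

Orientations are given as a unit quaternion [x, y, z, w].
In Python, from rig import robot gives the robot as it stands.
- The arm moves only by the tool arm_command, never from a script. Its argument "targets" is a list of rows, each a list of 5 numbers: the shift along the tool's x, y, z in cm, then the turn about the tool's z in rad, then the finger opening in cm, from 0 to 8.7. In form: [[dx, dy, dz, spin, hand], ...]. A call has 1 to 5 rows; each row is the pose to reach, as a shift and turn from the pose commanded when the call began, along the tool's axes at that moment; what a row does not reach only later rows make up. A row lasts 1/8 s, in which the tool goes at most 62.5 mm and 10.7 degrees, less where a joint would pass 70% of its speed; a pose out of reach is approached as far as the arm can. A call with a gripper value outside its range is refused whole. The fingers move at their own pace and stop on an object; "newtons" is the grip in N (left out, the last holds). Time passes only in rows, so rows that repeat a pose let the fingers close. It gives the time, the measured TCP pose, the force and the opening at its end, in the units of the state.
- robot.get_obs(): the state, without advancing time (a new reading comes with each control period).
- robot.camera(name): name is "side" or "top" or "wrist"; returns (picture, depth): 480x640x3 uint8, red, green, blue; 480x640 float32, m along the optical axis (not along the pixel's ray), 0 where there is no reading.
- robot.camera_model(name): a dict with "mtx" (3x3 intrinsics, pixels), "k1" (the pictures are not rectified: a ray, as slopes to the right and down, at radius r is drawn at 1 + k1 r^2 times it, then the intrinsics apply), "extrinsics" (4x4, takes a point from world to camera coordinates). Camera axes: x right, y up, looking along -z (the intrinsics and any distortion apply to the point x, -y, -z); pixel columns grow to the right and rows downward; lengths in m; the calibration is good to about 2 mm. A picture is of the moment at which its call begins: read the wrist's pose just before it. camera_model takes no time and is no camera call; for the wrist camera it gives the pose at the moment of the call.
- robot.hand_in(): hands the job in, once; it reports no verdict.
The state is a dict: "time": time; "q": joint angles; "joint_velocities": joint speeds; "joint_torque": joint torques, N m; "position": TCP position; "tool_rot": TCP orientation; "ft_force": force on the tool from outside, world axes, zero at the start; "moment": the same for the moment, N m; "grip_width": finger opening in m.
Only numpy, scipy, OpenCV 4.12 (cv2) and the standard library are available. Lean on these libraries where they do the work, as an engineer would, in place of code of your own. Each camera call takes 0.05 s, during which the arm holds its last target.

## Working session

There is one attempt and no reset: what is moved stays moved. The work goes in short steps, Python scripts to look and compute and a tool call to move; the robot and the scene stay as the last step left them, time stands still between calls to the robot, and variables do not carry over. Pictures are saved under pics/ and viewed, and the job is handed in when it is done.

Besides the shell and the picture viewer there is one more tool, called as name([rows], argument=value, ...), one row to a line, values as JSON. arm_command: Moves the arm, as the interface text tells. Its arguments: {"type":"object","properties":{"targets":{"type":"array","items":{"type":"array","items":{"type":"number"}}},"newtons":{"type":"number"}},"required":["targets"]}

```bash
ls; mkdir -p pics
cat > h.py <<'E'
import numpy as np, cv2
from rig import robot
from scipy.spatial.transform import Rotation as R
def snap(n):
    m=robot.camera_model(n); im,d=robot.camera(n); np.savez('last_%s.npz'%n,im=im,d=d,mtx=m['mtx'],k1=m['k1'],ex=m['extrinsics']); return im,d,m
def load(n):
    z=np.load('last_%s.npz'%n); return z['im'],z['d'],dict(mtx=z['mtx'],k1=float(z['k1']),extrinsics=z['ex'])
def ray(m,uv):
    K=np.array(m['mtx']); uv=np.atleast_2d(uv).astype(float)
    p=np.c_[(uv[:,0]-K[0,2])/K[0,0],(uv[:,1]-K[1,2])/K[1,1]]; q=p.copy()
    for _ in range(20): q=p/(1+m['k1']*(q**2).sum(1))[:,None]
    E=np.array(m['extrinsics']); d=np.c_[q[:,0],-q[:,1],-np.ones(len(q))]@E[:3,:3]
    return -E[:3,:3].T@E[:3,3],d
def onz(m,uv,z):
    o,d=ray(m,uv); return o+d*((z-o[2])/d[:,2])[:,None]
def pts(m,d,uv):
    uv=np.atleast_2d(uv).astype(int); o,r=ray(m,uv); return o+r*d[uv[:,1],uv[:,0]][:,None]
def proj(m,P):
    P=np.atleast_2d(P); E=np.array(m['extrinsics']); c=P@E[:3,:3].T+E[:3,3]
    q=np.c_[c[:,0],-c[:,1]]/-c[:,2:]; q=q*(1+m['k1']*(q**2).sum(1))[:,None]; K=np.array(m['mtx'])
    return np.c_[q[:,0]*K[0,0]+K[0,2],q[:,1]*K[1,1]+K[1,2]]
def save(im,f,crop=None,s=1):
    if crop: im=im[crop[1]:crop[3],crop[0]:crop[2]]
    im=cv2.resize(im,None,fx=s,fy=s,interpolation=cv2.INTER_CUBIC) if s!=1 else im
    cv2.imwrite('pics/'+f,im[:,:,::-1])
E
python3 - <<'E'
from h import *
for n in('side','top','wrist'):
    im,d,m=snap(n); save(im,n+'0.png'); print(n,np.round(m['extrinsics'],3).tolist(),np.round(m['mtx'],1).tolist(),m['k1'])
print(robot.get_obs())
E
```

```text
pics
side [[-0.954, -0.299, 0.013, 0.575], [0.199, -0.602, 0.773, -0.145], [-0.223, 0.74, 0.634, -1.023], [0.0, 0.0, 0.0, 1.0]] [[512.5, 0.0, 317.0], [0.0, 512.5, 234.7], [0.0, 0.0, 1.0]] -0.08861007207237317
top [[-0.019, -1.0, 0.008, 0.042], [0.983, -0.017, 0.181, -0.587], [-0.181, 0.011, 0.984, -1.062], [0.0, 0.0, 0.0, 1.0]] [[433.3, 0.0, 316.8], [0.0, 433.3, 239.6], [0.0, 0.0, 1.0]] -0.04939137302228682
wrist [[0.314, 0.95, -0.002, -0.625], [-0.921, 0.304, -0.242, 0.029], [-0.229, 0.078, 0.97, -0.389], [0.0, 0.0, 0.0, 1.0]] [[379.6, 0.0, 320.3], [0.0, 379.6, 241.1], [0.0, 0.0, 1.0]] -0.07783975377758523
{'time': 0.15, 'q': array([ 1.07250347e+00,  5.28287162e-01,  1.43361632e+00, -2.15047058e-05,
        1.18139737e+00, -1.78509878e-01]), 'joint_velocities': array([-0.00056303, -0.00125627, -0.00222535, -0.00076239, -0.00142431,
       -0.00128323]), 'joint_torque': array([ 1.00789908e-03, -4.40429235e+01, -1.76843369e+01,  6.33486919e-02,
        5.52282238e-02, -8.45684576e-05]), 'position': array([0.19618312, 0.59281294, 0.22177255]), 'tool_rot': array([ 1.59206985e-01,  9.87244856e-01, -8.08961966e-04, -2.74163674e-04]), 'ft_force': array([-0.02977278, -0.08826165, -0.59010356]), 'moment': array([ 0.02233813,  0.04760316, -0.0042354 ]), 'grip_width': 0.08720933436099945}
```

View pics/side0.png

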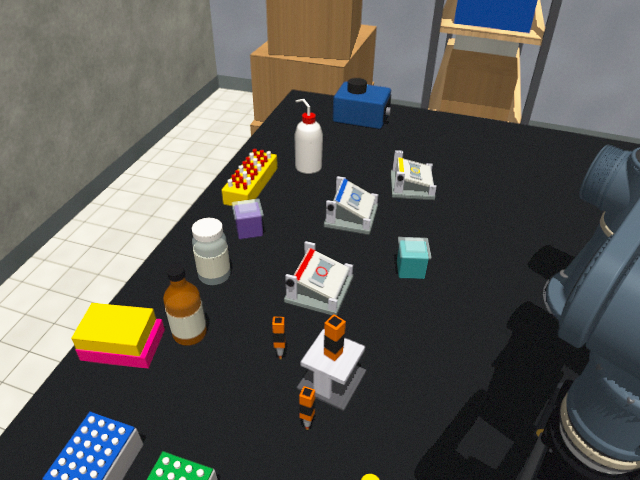

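View pics/top0.png

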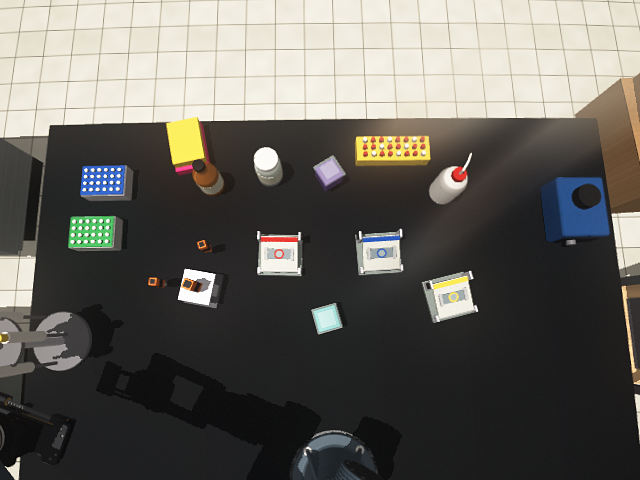

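View pics/wrist0.png

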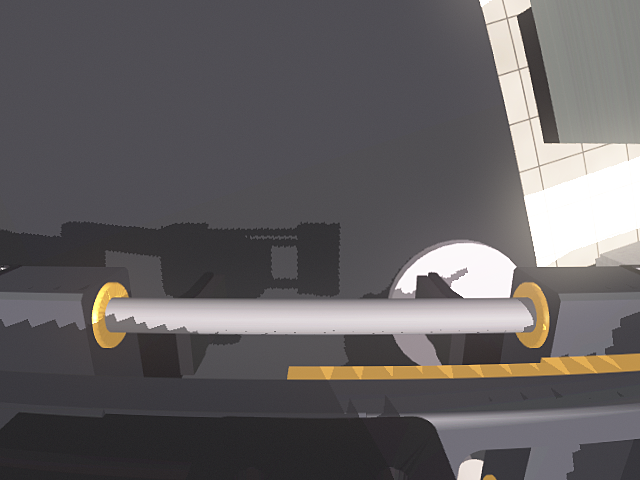

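Candidates for the probe: the one in the stand at top (190,285) / side (334,338), and loose small ones at top (203,245) and (153,281). The one in the stand is visibly the largest. I'll check it in a crop and measure.

Run:
```python
from h import *
im,d,m=load('top'); ims,ds,ms=load('side')
a=cv2.resize(im[220:320,130:240],(440,400),interpolation=cv2.INTER_CUBIC)
b=cv2.resize(ims[300:440,260:380],(343,400),interpolation=cv2.INTER_CUBIC)
save(np.hstack([a,b]),'cprobe.png')
a=cv2.resize(im[220:285,345:415],(430,400),interpolation=cv2.INTER_CUBIC)
b=cv2.resize(ims[170:240,315:385],(400,400)[:2],interpolation=cv2.INTER_CUBIC)
save(np.hstack([a[:,:400],b]),'cblue.png')
```

```text
(no output)
```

View pics/cprobe.png

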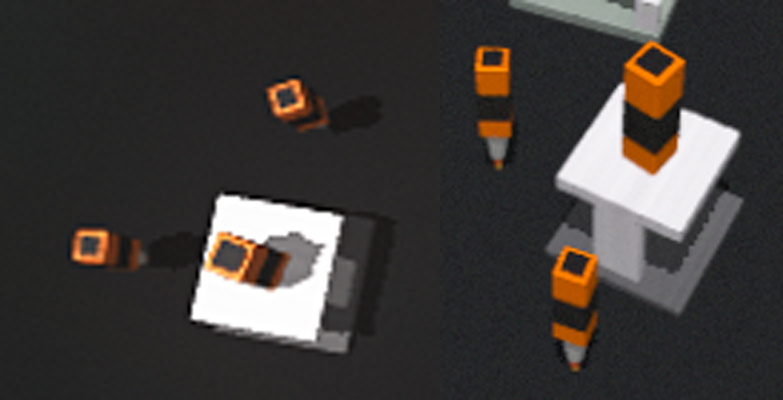

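View pics/cblue.png

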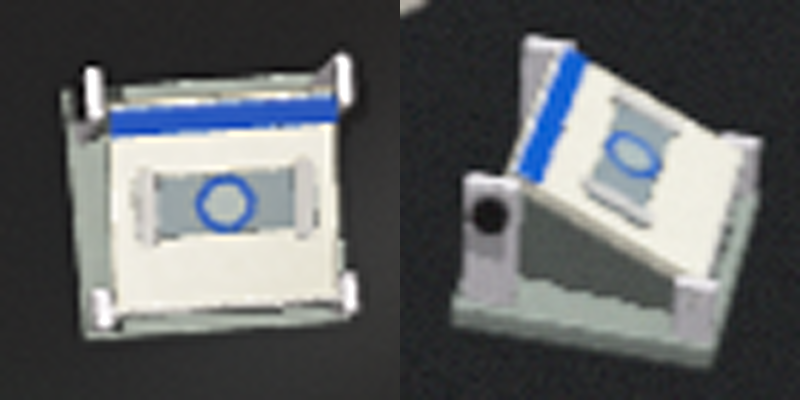

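The crop confirms the choice: the large probe sits in its stand, with loose small ones beside it. Blue ring at about top (380,253) and side (356,197). Next I measure both.

Run:
```python
from h import *
im,d,m=load('top'); ims,ds,ms=load('side')
def tri(uvt,uvs):
    o1,d1=ray(m,uvt);o2,d2=ray(ms,uvs);d1=d1[0];d2=d2[0]
    s=np.linalg.lstsq(np.c_[d1,-d2],o2-o1,rcond=None)[0]
    p,q=o1+d1*s[0],o2+d2*s[1]; return (p+q)/2,np.linalg.norm(p-q)
def blue(im,box):
    x0,y0,x1,y1=box; h=cv2.cvtColor(im,cv2.COLOR_RGB2HSV); k=np.zeros(im.shape[:2],bool)
    k[y0:y1,x0:x1]=((h[...,0]>95)&(h[...,0]<130)&(h[...,1]>90)&(h[...,2]>70))[y0:y1,x0:x1]
    n,l,s,c=cv2.connectedComponentsWithStats(k.astype(np.uint8),connectivity=8)
    return [(s[i],c[i]) for i in range(1,n) if s[i,4]>8],l
bt,lt=blue(im,(345,220,415,285)); bs,ls=blue(ims,(315,170,385,240))
print(bt);print(bs)
for (b,l) in ((bt,'t'),(bs,'s')):
    pass
def ringc(b): 
    s=min(b,key=lambda q:q[0][4] if q[0][4]>15 else 9e9)
    s=s[0]; return s[0]+s[2]/2-.5,s[1]+s[3]/2-.5
ct,cs=ringc(bt),ringc(bs); print(ct,cs,tri(ct,cs), 'depth',pts(m,d,np.round(ct)),pts(ms,ds,np.round(cs)))
# plane from depth, white plate
for I,D,M,c,r in((im,d,m,ct,26),(ims,ds,ms,cs,24)):
    h=cv2.cvtColor(I,cv2.COLOR_RGB2HSV)
    yy,xx=np.mgrid[0:480,0:640]; k=(abs(xx-c[0])<r)&(abs(yy-c[1])<r)&(D>0)
    P=pts(M,D,np.c_[xx[k],yy[k]]); 
    rng=np.random.default_rng(0);best=None
    for _ in range(300):
        a=P[rng.choice(len(P),3,False)]; n=np.cross(a[1]-a[0],a[2]-a[0]);n/=np.linalg.norm(n)+1e-12
        i=abs((P-a[0])@n)<.003
        if best is None or i.sum()>best.sum(): best=i
    Q=P[best];cc=Q.mean(0);u,s,v=np.linalg.svd(Q-cc);n=v[2]*np.sign(v[2][2])
    print('plane',best.sum(),len(P),cc,n,'tilt',np.arccos(n[2]),'dir',np.degrees(np.arctan2(n[1],n[0])),'rms',s[2]/len(Q)**.5)
    o,dd=ray(M,c); dd=dd[0]; print(' ring on plane',o+dd*((cc-o)@n)/(dd@n))
# blue strip ends direction, probe top
def orange(im,box):
    x0,y0,x1,y1=box; h=cv2.cvtColor(im,cv2.COLOR_RGB2HSV); k=np.zeros(im.shape[:2],np.uint8)
    k[y0:y1,x0:x1]=((h[...,0]<18)&(h[...,1]>130)&(h[...,2]>90))[y0:y1,x0:x1]; return k
kt=orange(im,(178,272,205,298)); k2=orange(ims,(310,310,355,365))
print(im.shape)
for k,D,M in((kt,d,m),(k2,ds,ms)):
    v,u=np.nonzero(k); P=pts(M,D,np.c_[u,v]); g=(D[v,u]>0); P=P[g]
    t=P[(P[:,2]>.148)&(P[:,2]<.162)]; print('top',len(t),t.mean(0) if len(t) else '', cv2.minAreaRect((t[:,:2]*1000).astype(np.float32)) if len(t)>3 else '', 'zmax',P[:,2].max())
# stand plate
h=cv2.cvtColor(im,cv2.COLOR_RGB2HSV); k=((h[...,1]<40)&(h[...,2]>190)).astype(np.uint8); k[:,:170]=0;k[:,230:]=0;k[:260]=0;k[315:]=0
c=max(cv2.findContours(k,0,1)[0],key=cv2.contourArea)[:,0]; Q=onz(m,c,.075)[:,:2]; print('stand',cv2.minAreaRect((Q*1000).astype(np.float32)))
```

```text
[(array([363, 235,  37,   7, 162], dtype=int32), array([381.01851852, 238.38888889])), (array([377, 248,  10,  10,  40], dtype=int32), array([381.35, 252.95]))]
[(array([336, 179,  13,  23, 109], dtype=int32), array([341.3853211 , 189.87155963])), (array([351, 193,  10,   8,  33], dtype=int32), array([355.12121212, 196.60606061]))]
(np.float64(381.5), np.float64(252.5)) (np.float64(355.5), np.float64(196.5)) (array([ 0.5501587 , -0.13322556,  0.05847774]), np.float64(0.0014418193169196682)) depth [[ 0.55118607 -0.13345955  0.06484793]] [[ 0.54879921 -0.13555661  0.05846874]]
plane 1120 2695 [ 0.54963304 -0.13140336  0.05747292] [-0.43740556 -0.01844602  0.89907515] tilt 0.45314394557598725 dir -177.58518505220783 rms 0.0015273888533224983
 ring on plane [ 0.55094396 -0.13322695  0.05807328]
plane 866 2295 [ 0.54923544 -0.12884658  0.05670709] [-0.44183275 -0.02620702  0.89671457] tilt 0.45850643065508456 dir -176.60551526218293 rms 0.0013835275594342542
 ring on plane [ 0.5498953  -0.13547393  0.05683853]
(480, 640, 3)
top 56 [0.47163017 0.328539   0.15459443] ((472.1704406738281, 332.2897644042969), (25.496074676513672, 22.59664535522461), 67.4564437866211) zmax 0.15983626176633037
top 151 [0.4710079  0.33820239 0.1533268 ] ((471.32958984375, 334.50518798828125), (25.281583786010742, 25.14094352722168), 67.27642059326172) zmax 0.15620205529830666
stand ((471.5265197753906, 332.81695556640625), (78.61380767822266, 78.57821655273438), 79.04830169677734)
```

```bash
cat >> h.py <<'E'
def tool():
    o=robot.get_obs(); return o,np.array(o['position']),R.from_quat(o['tool_rot']).as_matrix()
def rel(P):
    o,p,M=tool(); return np.round((np.array(P)-p)@M*100,2)
def yawy():
    M=tool()[2]; return np.degrees(np.arctan2(M[1,1],M[0,1]))
E
python3 - <<'E'
from h import *
o,p,M=tool(); print(M.round(3),yawy(), rel([.4715,.3325,.222]))
_,_,m=load('wrist'); c,r=ray(m,[[320,241]]); print('cam in tool cm',rel(c),'look',(r@M).round(2))
E
```

```text
[[-0.949  0.314 -0.001]
 [ 0.314  0.949 -0.002]
 [ 0.    -0.002 -1.   ]] 71.67826728829242 [-3.432e+01 -1.606e+01 -1.000e-02]
cam in tool cm [  6.62   0.09 -16.16] look [[-0.24 -0.    0.97]]
```

arm_command([
  [-6,-3,0,0,8.7],
  [-12,-5.5,0,0,8.7],
  [-18,-8,0,0,8.7],
  [-24,-11,0,0,8.7],
  [-30,-14,0,0,8.7],
], newtons=5)

```text
time: 0.78
position: [0.4251, 0.3778, 0.2224]
tool_rot: [0.159, 0.987, 0.0, -0.0]
ft_force: [0.5, -0.2, 0.2]
grip_width: 0.0871
```

arm_command([
  [-6,-1,0,0,8.7],
  [-11,-2,0,0,8.7],
  [-11,-2,0,0,8.7],
  [-11,-2,0,0,8.7],
])

```text
time: 1.27
position: [0.5212, 0.3255, 0.222]
tool_rot: [0.16, 0.987, -0.0, -0.001]
ft_force: [-1.1, -0.9, 0.4]
grip_width: 0.0867
```

Run:
```python
from h import *
im,d,m=snap('wrist'); save(im,'w1.png'); print(robot.get_obs()['position'],yawy(),rel([.4715,.3325,.222]))
```

```text
[0.52067716 0.32602292 0.2221098 ] 71.71156911530922 [ 4.87 -0.93  0.02]
```

View pics/w1.png

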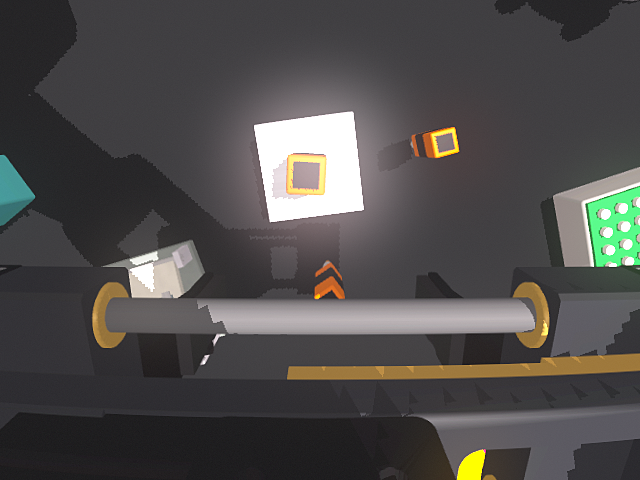

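The wrist view shows the probe top square at (307,174), the stand plate, and a small probe at (435,143).

Run:
```python
from h import *
im,d,m=load('wrist'); h=cv2.cvtColor(im,cv2.COLOR_RGB2HSV)
k=((h[...,0]<22)&(h[...,1]>100)&(h[...,2]>110)).astype(np.uint8); k[:,:270]=0;k[:,345:]=0;k[:140]=0;k[210:]=0
c=max(cv2.findContours(k,0,1)[0],key=cv2.contourArea)[:,0]
r=cv2.minAreaRect((onz(m,c,.155)[:,:2]*1000).astype(np.float32)); print('probe',r)
P=np.r_[np.array(r[0])/1000,.155]; print(rel(P),yawy())
k=((h[...,1]<30)&(h[...,2]>225)).astype(np.uint8); k[:90]=0;k[230:]=0;k[:,:240]=0;k[:,375:]=0
c=max(cv2.findContours(k,0,1)[0],key=cv2.contourArea)[:,0]
print('stand',cv2.minAreaRect((onz(m,c,.075)[:,:2]*1000).astype(np.float32)))
```

```text
probe ((473.9560852050781, 326.5585632324219), (30.62241554260254, 15.333426475524902), 21.86269760131836)
[ 4.44 -1.41  6.72] 71.71156911530922
stand ((471.3681335449219, 333.8207092285156), (78.65171813964844, 78.94695281982422), 79.247802734375)
```

Run:
```python
from h import *
im,d,m=load('wrist'); h=cv2.cvtColor(im,cv2.COLOR_RGB2HSV)
print(h[158:192:3,307].tolist())
k=((h[...,0]<30)&(h[...,1]>60)&(h[...,2]>60)).astype(np.uint8); k[:,:270]=0;k[:,345:]=0;k[:140]=0;k[210:]=0
save(np.dstack([k*255]*3),'mk.png',(250,130,370,220),5); save(im,'mki.png',(250,130,370,220),5)
v,u=np.nonzero(k); h2=cv2.convexHull(np.c_[u,v].astype(np.int32))[:,0]
r=cv2.minAreaRect((onz(m,h2,.155)[:,:2]*1000).astype(np.float32)); print('probe',r); print(rel(np.r_[np.array(r[0])/1000,.155]))
```

```text
[[29, 107, 255], [30, 109, 255], [173, 25, 183], [176, 28, 183], [174, 29, 183], [174, 28, 182], [174, 30, 180], [176, 30, 180], [173, 29, 176], [173, 29, 175], [3, 81, 228], [27, 130, 255]]
probe ((471.1046447753906, 333.74267578125), (23.315126419067383, 24.390907287597656), 68.64212799072266)
[ 4.94 -0.82  6.72]
```

View pics/mki.png

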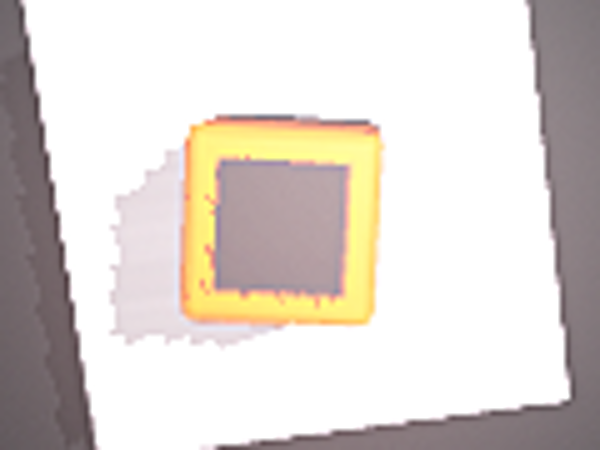

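arm_command([
  [4.9,-0.8,0,0.06,8.7],
  [4.9,-0.8,2,0.06,8.7],
  [4.9,-0.8,2,0.06,8.7],
])

```text
time: 1.7
position: [0.4702, 0.3341, 0.2016]
tool_rot: [0.187, 0.982, -0.001, -0.001]
ft_force: [-0.4, 0.7, -0.5]
grip_width: 0.0868
```

Run:
```python
from h import *
print(robot.get_obs()['position'],yawy(),rel([.4711,.3337,.106]))
```

```text
[0.4701834  0.33411834 0.20164985] 68.40415818151071 [-0.13  0.02  9.56]
```

arm_command([
  [-0.1,0,3,0,8.7],
  [-0.1,0,6,0,8.7],
  [-0.1,0,8.5,0,8.7],
  [-0.1,0,9.5,0,8.7],
  [-0.1,0,9.5,0,8.7],
])

```text
time: 2.33
position: [0.474, 0.3334, 0.1076]
tool_rot: [0.189, 0.982, -0.0, -0.0]
ft_force: [0.5, -0.5, 0.5]
grip_width: 0.0869
```

arm_command([
  [0,0,0,0,2.0],
  [0,0,0,0,2.0],
  [0,0,0,0,2.0],
  [0,0,0,0,2.0],
  [0,0,0,0,2.0],
], newtons=12)

```text
time: 2.95
position: [0.474, 0.3331, 0.1076]
tool_rot: [0.189, 0.982, 0.0, 0.0]
ft_force: [-0.1, 0.1, -0.5]
grip_width: 0.045
```

arm_command([
  [0,0,0,0,2.0],
  [0,0,0,0,2.0],
])

```text
time: 3.2
position: [0.4739, 0.3331, 0.1075]
tool_rot: [0.189, 0.982, -0.0, -0.0]
ft_force: [-0.5, 0.3, 0.5]
grip_width: 0.0259
```

arm_command([
  [0,0,0,0,2.0],
  [0,0,0,0,2.0],
  [0,0,-0.5,0,2.0],
  [0,0,-1.5,0,2.0],
  [0,0,-2.5,0,2.0],
])

```text
time: 3.82
position: [0.4741, 0.3333, 0.1334]
tool_rot: [0.189, 0.982, 0.0, 0.0]
ft_force: [0.2, 0.0, -1.5]
grip_width: 0.0239
```

Run:
```python
from h import *
im,d,m=snap('side'); save(im,'s2.png',(240,220,400,420),3); print(robot.get_obs())
```

```text
{'time': 3.875, 'q': array([ 4.20018109e-01,  5.81075827e-01,  1.62980400e+00,  4.75714850e-05,
        9.27522796e-01, -7.71143801e-01]), 'joint_velocities': array([-0.00022973,  0.00741572, -0.00369494,  0.00031272, -0.04051569,
       -0.00057702]), 'joint_torque': array([-1.47049064e-01, -4.00406027e+01, -1.25534642e+01,  1.27625643e-02,
        2.12769820e-01, -1.16952477e-03]), 'position': array([0.47496497, 0.33369572, 0.13477151]), 'tool_rot': array([1.88693131e-01, 9.82034805e-01, 9.29137747e-04, 1.29658964e-03]), 'ft_force': array([-1.16762048,  0.95938401,  0.16387299]), 'moment': array([-0.00124194,  0.02596734,  0.00910538]), 'grip_width': 0.023856587725956772}
```

View pics/s2.png

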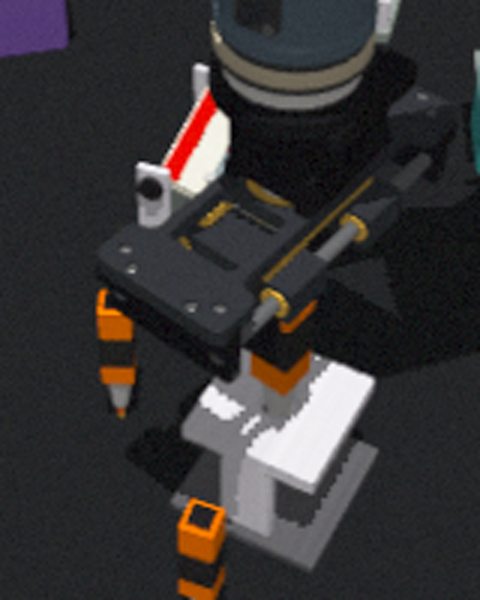

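arm_command([
  [0.7,0,0,0,2.0],
  [1.5,0,0.2,0,2.0],
  [2.3,0,0.4,0,2.0],
  [3.0,0,0.6,0,2.0],
  [3.5,0,0.75,0,2.0],
])

```text
time: 4.5
position: [0.4409, 0.3464, 0.1249]
tool_rot: [0.189, 0.982, -0.0, -0.0]
ft_force: [1.0, -1.8, 2.2]
grip_width: 0.0242
```

Run:
```python
from h import *
im,d,m=snap('side'); save(im,'s3.png',(240,220,400,420),3); print(robot.get_obs())
```

```text
{'time': 4.55, 'q': array([ 4.67175692e-01,  5.75374885e-01,  1.68553269e+00,  6.16700359e-04,
        8.81652502e-01, -7.24673767e-01]), 'joint_velocities': array([-0.00575008,  0.00282165, -0.00912304,  0.00097287,  0.00869235,
       -0.01280539]), 'joint_torque': array([ 5.02905864e-01, -4.03242946e+01, -1.21326050e+01,  4.46454529e-01,
        4.89501860e-01,  4.76506786e-03]), 'position': array([0.44019991, 0.34652941, 0.12470703]), 'tool_rot': array([ 1.88534424e-01,  9.82066434e-01, -1.06873375e-04, -5.28342333e-04]), 'ft_force': array([ 1.19282197, -0.47553692,  1.03990078]), 'moment': array([-0.31459363, -0.4571319 , -0.00796598]), 'grip_width': 0.02404716787404665}
```

View pics/s3.png

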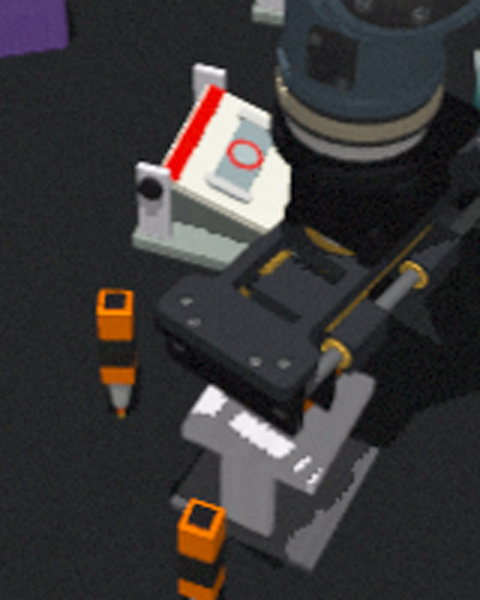

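arm_command([
  [0.5,0,-1,0,2.0],
  [1.0,0,-2,0,2.0],
  [1.7,0,-3.5,0,2.0],
  [2.4,0,-5,0,2.0],
  [3.0,0,-7,0,2.0],
])

```text
time: 5.18
position: [0.4126, 0.3574, 0.1962]
tool_rot: [0.189, 0.982, -0.0, -0.0]
ft_force: [0.2, -0.2, -1.0]
grip_width: 0.0241
```

arm_command([
  [0,0,-2,0,2.0],
  [0,0,-4,0,2.0],
  [0,0,-4,0,2.0],
], newtons=25)

```text
time: 5.55
position: [0.4143, 0.358, 0.2374]
tool_rot: [0.189, 0.982, 0.002, 0.002]
ft_force: [-1.0, 0.7, -1.8]
grip_width: 0.0238
```

Run:
```python
from h import *
im,d,m=snap('side'); save(im,'s4.png',(220,100,460,420),1.8); print(robot.get_obs())
im,d,m=snap('wrist'); save(im,'w4.png')
im,d,m=snap('top'); save(im,'t4.png',(100,180,400,400),2)
```

```text
{'time': 5.6, 'q': array([ 5.08329388e-01,  4.04849448e-01,  1.61595058e+00,  1.91854030e-04,
        1.11873911e+00, -6.82888993e-01]), 'joint_velocities': array([-0.00102611,  0.02680937,  0.02609724,  0.00099116, -0.00364312,
       -0.00126801]), 'joint_torque': array([ 3.95827903e-02, -3.90529239e+01, -1.78075504e+01,  2.51895015e-02,
        4.00002266e-02,  1.53030327e-03]), 'position': array([0.41356768, 0.35755322, 0.2360876 ]), 'tool_rot': array([1.88692625e-01, 9.82035657e-01, 7.26114455e-04, 7.31058707e-04]), 'ft_force': array([-0.62820331,  0.73756531, -1.48396594]), 'moment': array([-0.01207413,  0.04891035, -0.06139812]), 'grip_width': 0.023646934790169764}
```

View pics/s4.png

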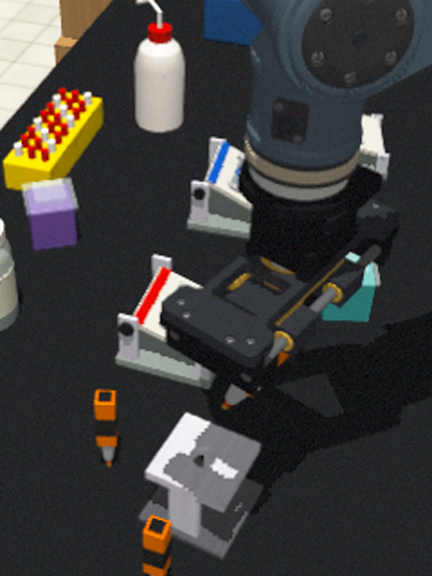

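View pics/w4.png

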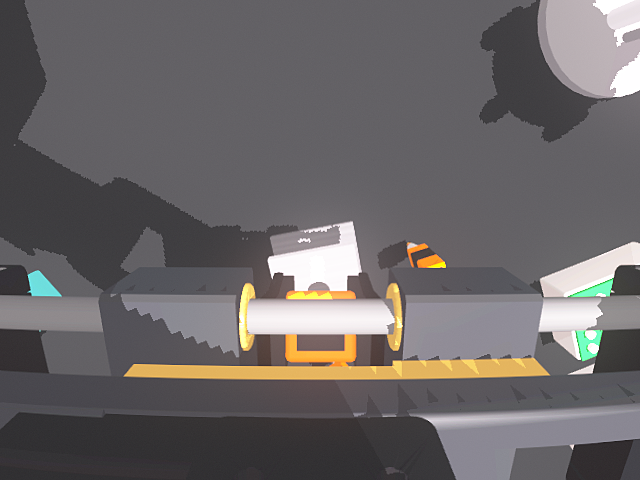

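View pics/t4.png

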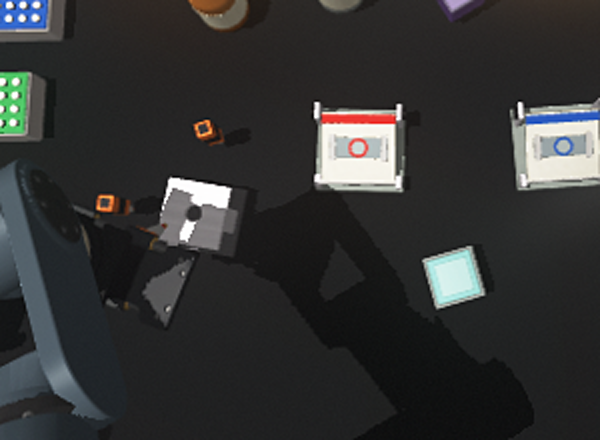

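arm_command([
  [-2.5,-4.3,0,0,2.0],
  [-5,-8.6,0,-0.1,2.0],
  [-7.5,-13,0,-0.2,2.0],
  [-10,-17.3,0,-0.3,2.0],
  [-12.5,-21.5,0,-0.43,2.0],
])

```text
time: 6.32
position: [0.4494, 0.1097, 0.2342]
tool_rot: [-0.027, 1.0, 0.0, -0.001]
ft_force: [1.3, -0.8, -1.9]
grip_width: 0.0234
```

Run:
```python
from h import *
print(robot.get_obs()['position'],yawy(),rel([.49,-.136,.2]),robot.get_obs()['q'])
```

```text
[0.44938078 0.10969067 0.2342081 ] 93.10804194846355 [ -2.73 -24.75   3.41] [-2.95135633e-03  2.93800647e-01  1.81010858e+00  6.25443417e-05
  1.03958555e+00 -1.62802514e+00]
```

arm_command([
  [-0.6,-5,0,0,2.0],
  [-1.2,-10,0,0,2.0],
  [-1.8,-15,0,0,2.0],
  [-2.3,-20,0,0,2.0],
  [-2.7,-24.7,0,0,2.0],
])

```text
time: 6.95
position: [0.4889, -0.1356, 0.2341]
tool_rot: [-0.025, 1.0, 0.001, -0.001]
ft_force: [0.3, 0.4, -2.9]
grip_width: 0.0238
```

arm_command([
  [0,0,1.5,0,2.0],
  [0,0,3,0,2.0],
  [0,0,3,0,2.0],
  [0,0,3,0,2.0],
])

```text
time: 7.45
position: [0.4894, -0.134, 0.205]
tool_rot: [-0.025, 1.0, 0.0, -0.0]
ft_force: [0.2, -0.6, -1.6]
grip_width: 0.024
```

Run:
```python
from h import *
im,d,m=snap('side'); save(im,'s5.png',(290,110,440,260),4); print(robot.get_obs()['position'],yawy(), robot.get_obs()['ft_force'])
im,d,m=snap('wrist'); save(im,'w5.png')
```

```text
[ 0.48960501 -0.13404042  0.20531023] 92.89725993980325 [ 0.9929749   0.08870971 -1.52724092]
```

View pics/s5.png

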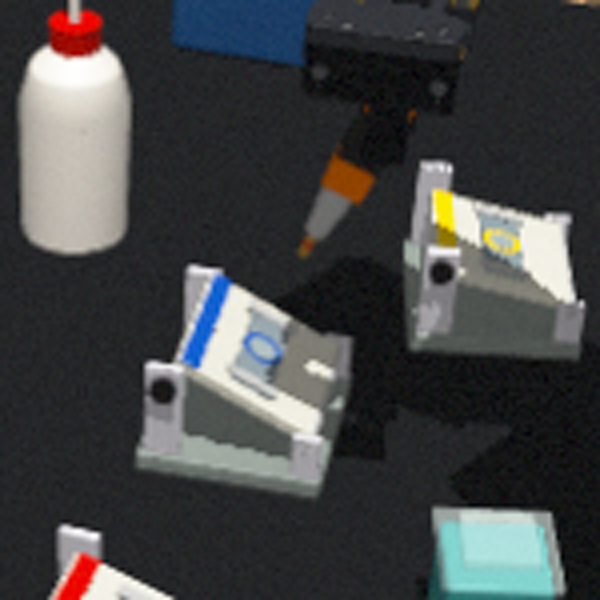

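View pics/w5.png

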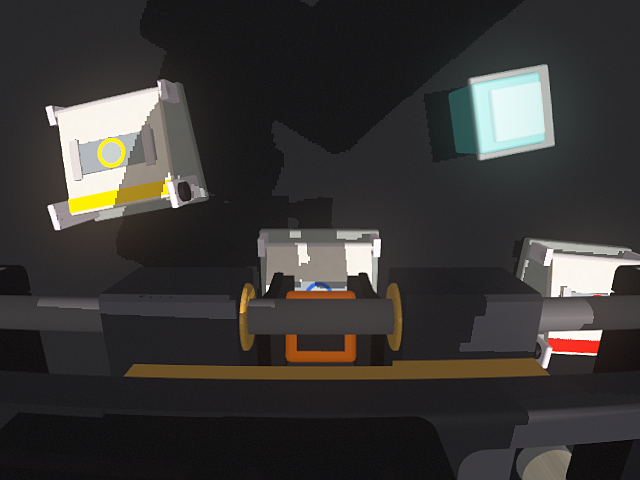

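```bash
cat > ax.py <<'E'
from h import *
import sys
def axis(pix,z0=None):
    m=load('side')[2]; o_,p,M=tool(); n=M[:,1]
    o,d=ray(m,pix); P=o+d*(((p-o)@n)/(d@n))[:,None]; T=(P-p)@M*1000
    print('tool mm',T.round(1).tolist()); return P,T
E
python3 - <<'E'
from ax import *
im,d,m=load('side'); h=cv2.cvtColor(im,cv2.COLOR_RGB2HSV)
x0,y0=290,110
c=lambda a,b:(x0+a/4-.4,y0+b/4-.4)
P,T=axis([c(305,253),c(310,237),c(339,193),c(361,163)])
for a,b in((0,2),(1,2),(0,3)): 
    v=T[b]-T[a]; print(np.linalg.norm(v), np.arctan2(v[0],-v[2]))
print('tip',P[0])
# predicted axis pts for tilt
o,p,M=tool()
for t in(.38,.42,.456,.5):
    a=np.array([np.sin(t),0,-np.cos(t)]) # up axis in tool
    g=np.array([0,0,-.019]); q=[p+M@(g-a*l) for l in(.1045,.0865,.0515)]
    pr=proj(m,q); print(t,((pr-[x0,y0]+.4)*4).round(0).tolist())
save(im,'s5z.png',(350,125,400,185),12)
E
```

```text
tool mm [[-39.6, -0.0, 76.5], [-37.5, -0.0, 65.5], [-23.6, -0.0, 34.6], [-13.2, -0.0, 14.0]]
44.8486046974842 0.3647559748272943
33.91905741738319 0.4237479504500523
67.89892406712427 0.39987766338171243
tip [ 0.52932548 -0.13210859  0.12899545]
0.38 [[306.0, 256.0], [320.0, 232.0], [348.0, 185.0]]
0.42 [[300.0, 252.0], [315.0, 229.0], [345.0, 183.0]]
0.456 [[294.0, 249.0], [310.0, 226.0], [342.0, 182.0]]
0.5 [[287.0, 245.0], [304.0, 223.0], [338.0, 179.0]]
```

View pics/s5z.png

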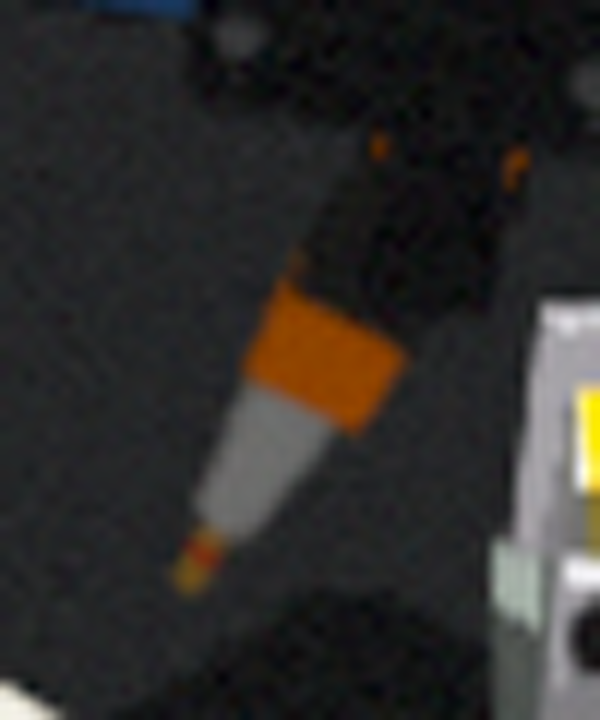

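Run:
```python
from ax import *
fr=[robot.camera('side')[0].astype(float) for _ in range(8)]; im=np.mean(fr,0); m=load('side')[2]
x0,y0,x1,y1,s=350,125,400,185,8
c=cv2.resize(im[y0:y1,x0:x1],None,fx=s,fy=s,interpolation=cv2.INTER_CUBIC).clip(0,255)
mx,mn=c.max(2),c.min(2)
org=(c[...,0]-c[...,2]>45); grey=(mn>60)
np.save('avg.npy',im)
# sweep of tilt: project axis lines; for each tilt, profile: midpoints of the mask perpendicular to the image axis
k=((org|grey)).astype(np.uint8); k[:,300:]=0 if False else k[:,300:]
n,l,st,ce=cv2.connectedComponentsWithStats(k); i=l[int(45/60*480*0+300),180] if False else None
j=l[int(450/12*8),int(255/12*8)]; k=(l==j); print(st[j])
save(np.dstack([k*255]*3).astype(np.uint8),'mask5.png')
v,u=np.nonzero(k); P=np.c_[u,v].astype(float)
d=np.array([162,-273.]);d/=np.linalg.norm(d)
for it in range(6):
    nrm=np.array([-d[1],d[0]]); a=P@d; b=P@nrm; bins=np.arange(a.min()+4,a.max()-28 ,4)
    A=[];B=[];W=[]
    for t in bins:
        q=b[(a>=t)&(a<t+4)]
        if len(q)>3: A.append(t+2);B.append((q.min()+q.max())/2);W.append(q.max()-q.min())
    A,B=np.array(A),np.array(B); f=np.polyfit(A,B,1); d=d+f[0]*nrm; d/=np.linalg.norm(d)
print('img dir dx/dy',-d[0]/d[1],'resid',np.round(B-np.polyval(f,A),1).tolist(),np.round(W).tolist())
o,p,M=tool()
for t in(.30,.34,.38,.42,.456,.5):
    a=np.array([np.sin(t),0,-np.cos(t)]); g=np.array([0,0,-.019]); pr=proj(m,[p+M@(g-a*l) for l in(.1045,.03)]); w=pr[1]-pr[0]; print(t,-w[0]/w[1])
```

```text
[  115   180   154   210 13116]
img dir dx/dy 0.6196986938872571 resid [-0.6, 0.2, 0.6, 0.8, 0.7, 0.4, 0.3, 0.9, 0.6, 0.5, 0.7, -0.3, -0.5, -0.4, -0.1, 0.3, -0.1, -0.4, -0.6, -0.5, -0.3, -0.6, -0.5, -0.6, -0.8, -0.4, -0.6, -0.6, -1.0, -1.2, -0.9, -0.5, -0.9, -0.8, -3.3, 0.9, 2.2, 2.4, 2.2, 2.1, 1.0, 0.5, 0.2, -0.1, 0.0, -0.3, -0.8] [18.0, 20.0, 20.0, 21.0, 24.0, 25.0, 25.0, 23.0, 20.0, 25.0, 36.0, 41.0, 46.0, 48.0, 48.0, 50.0, 51.0, 53.0, 55.0, 56.0, 57.0, 58.0, 60.0, 61.0, 62.0, 63.0, 63.0, 65.0, 67.0, 67.0, 68.0, 69.0, 69.0, 69.0, 70.0, 86.0, 91.0, 92.0, 93.0, 94.0, 97.0, 96.0, 97.0, 98.0, 98.0, 98.0, 98.0]
0.3 0.47697416288594413
0.34 0.5327866787935054
0.38 0.5910482246909174
0.42 0.6521223557521352
0.456 0.7098383539120101
0.5 0.784449482045311
```

View pics/mask5.png

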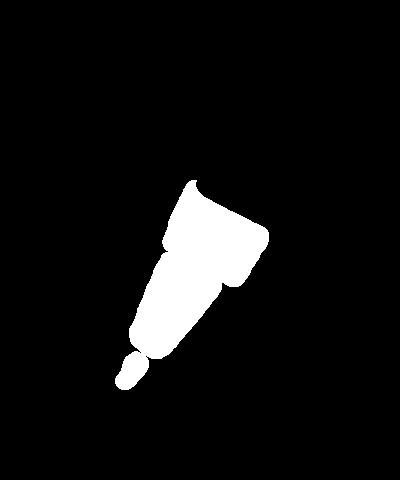

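arm_command([
  [-0.3,-0.1,1.5,0,2.0],
  [-0.6,-0.2,3,0,2.0],
  [-1,-0.3,4.3,0,2.0],
  [-1.2,-0.3,5.1,0,2.0],
  [-1.2,-0.3,5.1,0,2.0],
], newtons=30)

```text
time: 8.57
position: [0.5012, -0.1363, 0.1531]
tool_rot: [-0.025, 1.0, 0.0, -0.001]
ft_force: [-0.1, -0.4, -0.6]
grip_width: 0.0238
```

Run:
```python
from h import *
im,d,m=snap('side'); fr=[robot.camera('side')[0].astype(float) for _ in range(6)]; im=np.mean(fr,0).clip(0,255).astype(np.uint8)
save(im,'s6.png',(325,150,385,210),10); print(robot.get_obs()['position'],yawy(), robot.get_obs()['ft_force'],robot.get_obs()['time'])
im,d,m=snap('top'); save(im,'t6.png',(340,210,430,290),6)
im,d,m=snap('wrist'); save(im,'w6.png',(200,200,440,380),3)
```

```text
[ 0.50168777 -0.13658936  0.15454628] 92.87672949738342 [-0.13780075  0.4867004  -2.38622512] 8.925
```

View pics/s6.png

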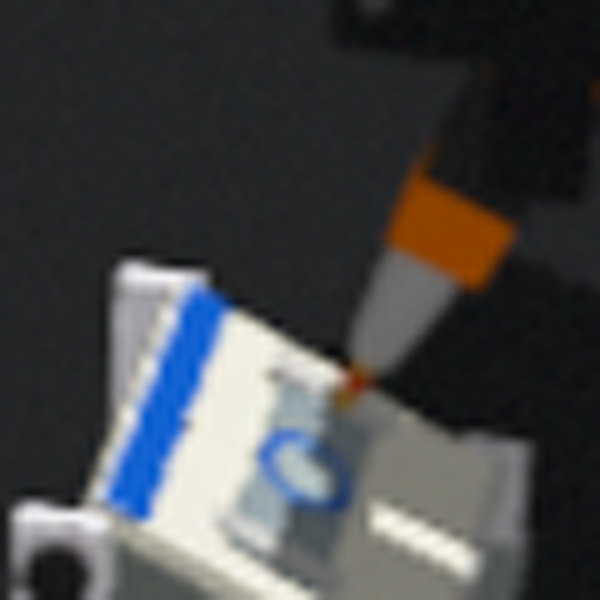

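View pics/w6.png

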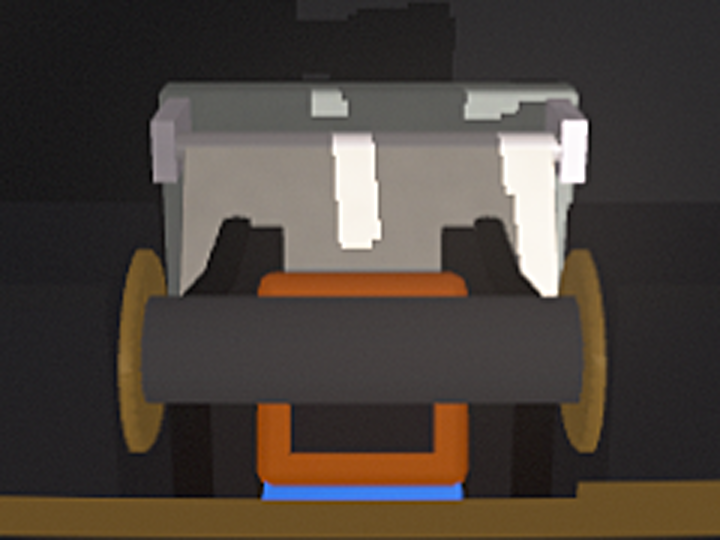

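View pics/t6.png

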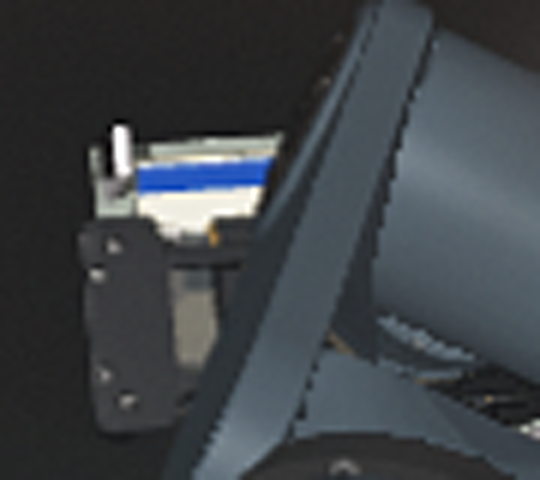

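Run:
```python
from ax import *
m=load('side')[2]; o,p,M=tool(); n=np.array([-.44,-.022,.8977]); S=np.array([.5503,-.134,.0578])
print('ring pred px10',(proj(m,S)-[325,150]+.45)*10, 'n dir px/10mm',(proj(m,S+n*.01)-proj(m,S))*10)
xs=np.array([np.cos(.054)*.8977,.054*.8977,.44]);ys=np.array([-.054,1,0])
print('x 10mm',(proj(m,S+xs*.01)-proj(m,S))*10,'y',(proj(m,S+ys*.01)-proj(m,S))*10)
P,T=axis([(325+34.2-.45,150+40.2-.45)]); print(P, (P[0]-S)@n, (P[0]-S)@xs,(P[0]-S)@ys)
tip=p+M@[-.0393,0,.0767]; print('kin tip',tip,(tip-S)@n,(tip-S)@xs,(tip-S)@ys)
# ring ray on the slide plane
o2,d=ray(m,[(325+30.6-.45,150+47.2-.45)]); print('ring on plane',o2+d[0]*((S-o2)@n)/(d[0]@n))
```

```text
ring pred px10 [[306.565586   469.25855886]] n dir px/10mm [[ 20.66958774 -28.41695293]]
x 10mm [[-36.27517603 -21.12666193]] y [[-8.11932108 23.70934253]]
tool mm [[-41.6, 0.0, 76.2]]
[[ 0.54315056 -0.13452003  0.07820017]] 0.021470425867888047 0.0025421691379071036 -0.00013396443918700808
kin tip [ 0.54088024 -0.13463429  0.07773108] 0.022050782213440666 0.00029513305396616264 -0.00012561784699905852
ring on plane [ 0.55016502 -0.13292093  0.05776029]
```

arm_command([
  [-0.2,0,0.5,0,2.0],
  [-0.4,0,1.0,0,2.0],
  [-0.6,0,1.5,0,2.0],
  [-0.7,0,1.7,0,2.0],
  [-0.7,0,1.7,0,2.0],
])

```text
time: 9.65
position: [0.5085, -0.1361, 0.1367]
tool_rot: [-0.025, 1.0, 0.0, -0.0]
ft_force: [0.0, -0.5, -1.1]
grip_width: 0.0238
```

```bash
cat > st.py <<'E'
from h import *
import sys
m=snap('side')[2]; F=[];Z=[];fr=[]
for _ in range(10):
    fr.append(robot.camera('side')[0].astype(float)); o=robot.get_obs(); F.append(o['ft_force']); Z.append(o['position'])
im=np.mean(fr,0).clip(0,255).astype(np.uint8); save(im,sys.argv[1],(335,165,380,210),13)
M=tool()[2]; p=np.mean(Z,0); n=np.array([-.44,-.022,.8977]); S=np.array([.5503,-.134,.0578]); tip=p+M@[-.0393,0,.0767]
xs=np.array([.8977,.054*.8977,.44]);ys=np.array([-.054,1,0])
print('F',np.mean(F,0).round(2),'sd',np.std(F,0).round(2),'pos',p.round(4),'free-tip n,x,y mm',((tip-S)@np.c_[n,xs,ys]*1000).round(1),'t',o['time'])
E
python3 st.py s7.png
```

```text
F [ 0.15  0.09 -1.74] sd [0.28 0.44 0.48] pos [ 0.5085 -0.1362  0.1372] free-tip n,x,y mm [ 3.5 -1.1 -0.1] t 10.2
```

View pics/s7.png

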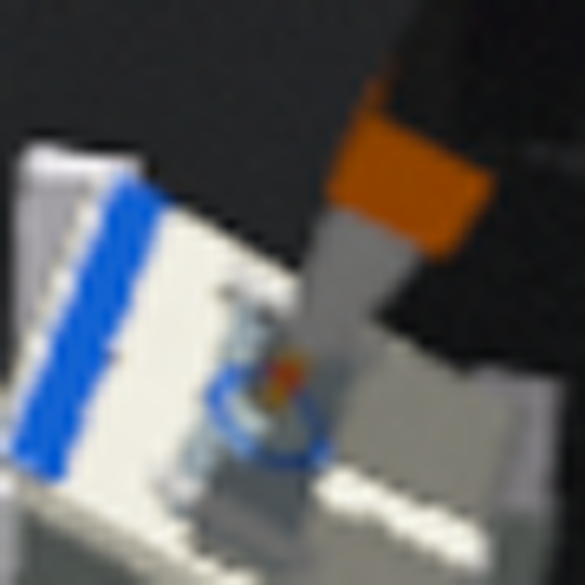

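The tip at (275,405) is a few mm short of the glass, heading for the ring centre at (268,418). I'll press on in small steps.

arm_command([
  [-0.05,0,0.2,0,2.0],
  [-0.1,0,0.35,0,2.0],
  [-0.2,0,0.5,0,2.0],
  [-0.25,0,0.65,0,2.0],
  [-0.25,0,0.65,0,2.0],
])

```text
time: 10.82
position: [0.511, -0.1361, 0.1305]
tool_rot: [-0.025, 1.0, -0.0, 0.0]
ft_force: [-1.1, -0.5, 1.0]
grip_width: 0.0241
```

```bash
python3 st.py s8.png
```

```text
F [-0.39 -0.22  0.8 ] sd [0.42 0.4  0.35] pos [ 0.511  -0.1361  0.1306] free-tip n,x,y mm [-3.5 -1.7 -0.1] t 11.375
```

View pics/s8.png

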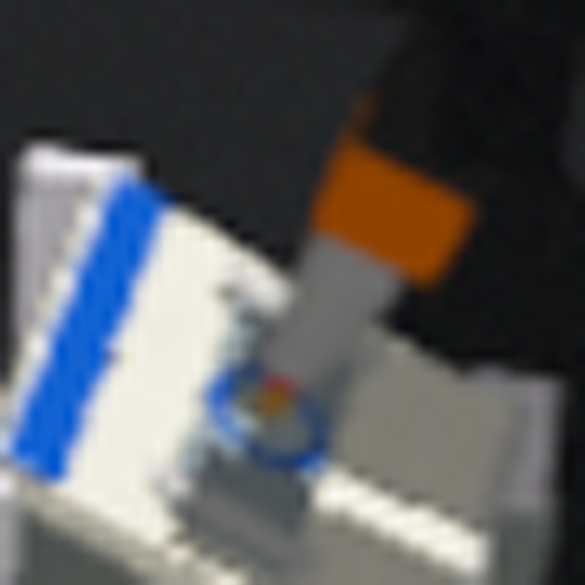

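arm_command([
  [-0.05,0,0.1,0,2.0],
  [-0.05,0,0.1,0,2.0],
  [-0.05,0,0.1,0,2.0],
  [-0.05,0,0.1,0,2.0],
])

```text
time: 11.88
position: [0.5115, -0.136, 0.1295]
tool_rot: [-0.025, 1.0, -0.0, -0.0]
ft_force: [-1.0, -0.2, 1.8]
grip_width: 0.0236
```

```bash
python3 st.py s9.png; python3 st.py s10.png
```

```text
F [-0.65 -0.59  0.82] sd [0.32 0.63 0.49] pos [ 0.5115 -0.136   0.1296] free-tip n,x,y mm [-4.6 -1.8 -0.1] t 12.425
F [-0.61 -0.59  1.04] sd [0.42 0.46 0.55] pos [ 0.5115 -0.136   0.1296] free-tip n,x,y mm [-4.6 -1.8 -0.1] t 12.975
```

View pics/s10.png

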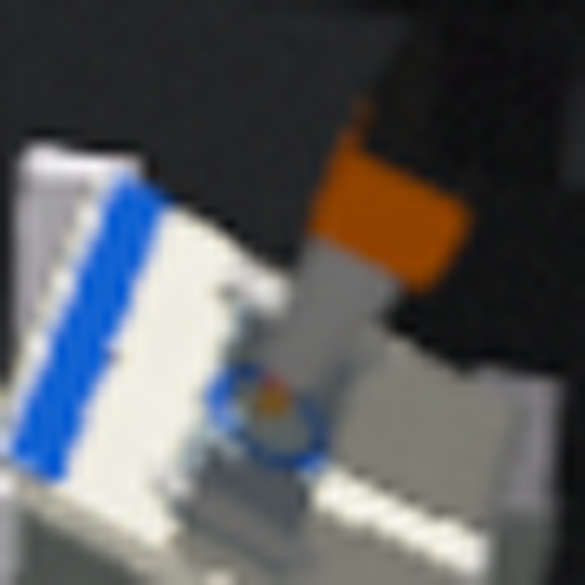

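Run:
```python
from ax import *
# handle/nose axis from crop pixels of s10 (13x, origin 335,165): mid-lines
c=lambda a,b:(335+a/13-.46,165+b/13-.46)
m=load('side')[2]
P,T=axis([c(268,412),c(350,262),c(393,180)])
for a,b in((0,1),(0,2)):
    v=T[b]-T[a]; print(np.linalg.norm(v),np.arctan2(v[0],-v[2]))
n=np.array([-.44,-.022,.8977]); S=np.array([.5503,-.134,.0578]); xs=np.array([.8977,.05,.44])
print('tip on plane x,n mm',(P[0]-S)@xs*1000,(P[0]-S)@n*1000, tool()[0]['joint_velocities'])
print(robot.hand_in())
```

```text
tool mm [[-39.0, 0.0, 71.1], [-26.3, -0.0, 36.2], [-19.8, 0.0, 17.7]]
37.23400648881906 0.35002172983003466
56.817555026589936 0.34506421527529657
tip on plane x,n mm 0.4291417006824751 0.47870864647312383 [ 1.10552280e-03 -8.80985864e-05  3.74922601e-04 -7.71663049e-04
  8.15319274e-04 -1.83962856e-04]
the job is handed in; nothing more can be done
None
```

I lifted the large probe out of its stand and tilted it in the grip by levering its nose lightly against the stand's hole. I then pressed its tip onto the glass inside the blue ring. The job was handed in at about 13 s, with the arm still holding it there on a 30 N grip.

Last checks:

| Check | Measured | Allowed |
|---|---|---|
| Tip from ring centre along the slope (side view) | about 0.4 mm | 6.5 mm |
| Tip from ring centre along the slope (arm pose) | up to about 2 mm | 6.5 mm |
| Tip from ring centre along the slide (arm pose) | about 0.1 mm | 6.5 mm |
| Tip above the glass (side view) | 0.5 mm | 3 mm |
| Push on the glass | about 2.8 N | 0.8 to 6 N |
| Sprung tip pushed in (from the force) | about 7.4 mm | 4 to 12 mm |

- **Red band:** it was partly covered by the nose, which agrees with the push.
- **Steadiness:** the arm was essentially still, with joint speeds about 0.001 rad/s or less.

**Squareness is the least certain check.** The slide measured 0.455 rad. A careful fit before contact put the probe at 0.40 rad, about 0.055 rad off square. A rough reading by eye after pressing gave 0.35 rad, about 0.11 rad off. I did not resolve the difference; both are inside the 0.15 rad limit, but the second leaves little margin. I handed in from the same script that printed that rough reading, so I did not stop to correct it.

I did not re-measure the blue stage's tilt or the jars and bottles after pressing. The pictures taken on the way showed no disturbance.

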